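# Hold a spring clip open over the turning card

## Task

First switch the lathe off by turning the red isolator handle from its on detent to its off detent. Then take the blue spring clip off its rail by squeezing its handles, and hold it wide open astride the top edge of the upright profile card, within the green band, with one jaw down on each side and neither touching, ready for a drawing to be slipped in. Finish there, still holding the clip gaping; do not shift the card or its foot, the bowl, the tin or the gouge.

Things in the scene. Friction and masses are not known exactly. Their poses are not given: they have to be found in the camera images.
- isolator (a joint): Angle of the red isolator handle, about the vertical: 0 = on detent (start), 1.05 rad = off detent, growing clockwise seen from above. It springs into the nearer detent from either side of the middle (0.52); turning it takes about 0.1 N m. It has a stop at each detent.
- isolator_grip (a point): Centre of the red bar handle (60 mm long, 14 thick, 30 high) on its turning axis, 15 mm below the bar's top, 78 mm above the work surface. x runs along the bar and turns with it, z up. Under it a 40 mm red and an 80 mm yellow disc on a fixed grey box 100 x 100 x 50 mm; a small green mark on the yellow disc shows on, a black one off.
- clip_mid (a point): Pivot axis of the blue spring clip (loose, 70 g), half-way up it. It stands handles up, jaws down, pinching the rail's fin. x = the direction it opens in, y = along its pivot, z up. The frame belongs to the half on the -x side, so it leans by half the opening angle.
- clip_jaw (a joint): Opening angle of the clip: 0 = pinching the 5 mm rail fin, 0.56 rad = wide open against its stop (jaws 29 mm apart, 27 mm over the handle rolls). A spring shuts it: about 6 N on each roll at 0, 11 N wide open.
- jaw_a (a point): Inner edge of the tip of the clip's -x jaw (orange pad), middle of its width.
- jaw_b (a point): Inner edge of the tip of the clip's +x jaw (orange pad), middle of its width.
- clip: The same clip, origin and axes as clip_mid. Each handle ends in a black rubber roll, 10 mm diameter, 24 mm long in y, centre 45 mm above the pivot and 22 mm to either side in x (54 mm over both). Squeezing the rolls together in x opens the jaws. Jaw tips 45 mm below the pivot, 20 mm wide in y, jaws 8 mm thick. Pivot barrel radius 8 mm. Wide open: rolls 49 mm above, tips 44 mm below the pivot.
- clip_rail: Fixed clip rail: wooden foot 60 x 130 x 20 mm with an upright aluminium fin along its y, 5 mm thick, 120 mm long, top 65 mm above the work surface. Origin under the foot's centre, z up. The clip's jaws reach 15 mm down over the fin.
- card_top (a point): Middle of the top edge of the upright profile card, 110 mm above the work surface. x = normal to the card, y = along its edge, z up. The cream card is stiff, 5 mm thick and 130 mm wide; the green band on its top edge is 70 mm long, centred here, 18 mm high.
- card: Card and its dark wooden foot (80 x 130 x 28 mm), one loose piece of 0.9 kg; origin under the foot's centre, axes as card_top.
- bowl: Bystander: small wooden bowl, 90 mm across, 40 mm high; origin under its centre.
- wax_tin: Bystander: round tin, 56 mm across, 45 mm high; origin under its centre.
- gouge: Bystander: gouge lying flat, about 210 mm long in its y, 18 mm high; origin at the front of its handle, on the surface.

How it is judged:
On the way:
1. the isolator handle is in its off detent (value of joint isolator above 0.9 rad), for 0.2 s.
At the end, for the whole second after the job is handed in: Isolator off (over 0.9 rad); clip held still by the fingers, open over 0.3 rad, jaw tips over 5 mm below the card top, one each side over 4 mm from its mid-plane, within 25 mm of its middle, not touching it (under 0.5 N); card upright within 20 mm of its start (value of joint isolator above 0.9 rad and value of joint clip_jaw above 0.3 rad and ((x of jaw_a in the frame of card_top below -0.004 m and x of jaw_b in the frame of card_top above 0.004 m) or (x of jaw_b in the frame of card_top below -0.004 m and x of jaw_a in the frame of card_top above 0.004 m)) and contact force between the fingers and clip above 2 N and contact force between clip and card below 0.5 N and distance of card from where it was at the start of the episode below 0.02 m and angle between card's own z axis and vertical below 0.08 rad and linear speed of clip below 0.03 m/s and z of each of jaw_a, jaw_b in the frame of card_top below -0.005 m and y of jaw_a in the frame of card_top between -0.025 and 0.025 m and y of jaw_b in the frame of card_top between -0.025 and 0.025 m); the arm keeps its last pose, push and grip.
It fails at once if the clip is taken off the rail before the isolator is off (distance of clip from where it was at the start of the episode above 0.03 m and value of joint isolator below 0.8 rad).
It fails at once if the card is shoved or tipped (distance of card from where it was at the start of the episode above 0.02 m or angle between card's own z axis and vertical above 0.15 rad).
It fails at once if a bystander is shifted (distance of any of bowl, wax_tin, gouge from where it was at the start of the episode above 0.025 m).
It also fails if it takes over 54 s, if anything falls off the work surface, if the arm or the gripper's body presses on something with over 40 N, if the wrist force passes 120 N, or if a joint passes its speed limit or range.

## Robot

A 7-joint arm with a two-finger parallel gripper is mounted at the origin on the work surface. World frame = base frame: x ahead of the robot, y to its left, z up, the work surface at z = 0. Lengths are in m, angles in rad, forces in N, time in s.
With the tool pointing down it reaches from about 0.4 to 0.85 m from the base axis. Payload 10.4 kg.
Tool frame: the origin (TCP) lies midway between the tips of the shut fingers; the grasp point (between the pads) lies 19 mm behind it; z points along the fingers, y is the line along which they close (so a half turn about z gives the same grasp; the last joint's range is limited). The gripper opens to 87 mm and grips with 3 to 60 N. Pads are 19 mm wide; open, the fingers measure 117 mm over their backs; the gripper's body (75 mm by 190 mm) begins 51 mm behind the grasp point.
Start: joints at [-1.363, 0.332, -0.065, 1.46, 0.022, 1.35, -0.088], TCP at [0.143, 0.608, 0.223] pointing down, gripper open.
Joint ranges: [-2.6, 2.6], [-0.5, 2.12], [-1.47, 1.34], [0.16, 2.42], [-1.27, 4.41], [0.06, 2.06], [-2.6, 2.6]. Speed limits (rad/s): [2.22, 2.22, 2.79, 2.79, 3.14, 3.14, 3.14].

## Interface

Orientations are given as a unit quaternion [x, y, z, w].
In Python, from bench import r gives the robot as it stands.
- The arm moves only by the tool arm_command, never from a script. Its argument "moves" is one flat list of numbers, 4 for each row, row after row: the shift along the tool's x, y, z in cm, then the turn about the tool's z in degrees. A call has 1 to 12 rows; each row shifts and turns the commanded pose from where the row before left it, along the tool's axes as they then stand; what a row does not reach is not made up. A row lasts 1/12 s, in which the tool goes at most 41.7 mm and 7.16 degrees, less where a joint would pass 70% of its speed; a pose out of reach is approached as far as the arm can. A call with a gripper value outside its range is refused whole. "fingers" is the opening in per cent of the stroke, from 0 (shut) to 100 (fully open), set as the call begins (left out, the last holds). The fingers move at their own pace and stop on an object; "squeeze" is the grip in N (left out, the last holds). Time passes only in rows, so rows that do not move let the fingers close. It gives the time, the measured TCP pose, the force, the opening and the grip force at its end, in the units of the state.
- r.read_state(): the state, without advancing time (a new reading comes with each control period).
- r.camera(name): name is "side" or "top" or "wrist"; returns the picture (400x640x3 uint8, red, green, blue); there is no depth.
- r.camera_info(name): a dict with "fx", "fy", "cx", "cy" (pixels), "origin" and "attitude" of the camera in the world. Camera axes: x right, y up, looking along -z (the intrinsics and any distortion apply to the point x, -y, -z); pixel columns grow to the right and rows downward; lengths in m; the calibration is good to about 2 mm. A picture is of the moment at which its call begins: read the wrist's pose just before it. camera_info takes no time and is no camera call; for the wrist camera it gives the pose at the moment of the call.
- r.close_job(): hands the job in; it is judged then, once.
The state is a dict: "time": time; "joint_positions": joint angles; "joint_vel": joint speeds; "joint_torque": joint torques, N m; "ee_pos": TCP position; "eef_rot": TCP orientation; "ft_force": force on the tool from outside, world axes, zero at the start; "torque": the same for the moment, N m; "width": finger opening in m; "grip_force": force on a finger pad.
Only numpy, scipy, OpenCV 4.12 (cv2) and the standard library are available. Lean on these libraries where they do the work, as an engineer would, in place of code of your own. Each camera call takes 0.05 s, during which the arm holds its last target. There are 200 camera calls.

## Working session

There is one attempt and no reset: what is moved stays moved. The work goes in short steps, Python scripts to look and compute and a tool call to move; the robot and the scene stay as the last step left them, time stands still between calls to the robot, and variables do not carry over. Pictures are saved under pics/ and viewed, at most 10 in all, crops included, and the job is handed in when it is done.

Besides the shell and the picture viewer there is one more tool, called after "Call:" by a JSON object that holds its "op" and its "data", one argument or row to a line. arm_command: Moves the arm, as the interface text tells. Its arguments: {"type":"object","properties":{"moves":{"type":"array"},"fingers":{"type":"number"},"squeeze":{"type":"number"}},"required":["moves"]}

```bash
mkdir -p pics; cat > h.py <<'E'
import numpy as np, cv2
from scipy.spatial.transform import Rotation as R
from bench import r
def info(n):
    c=r.camera_info(n); a=np.array(c["attitude"],float)
    M=a if a.shape==(3,3) else R.from_quat(a).as_matrix()
    return c,M,np.array(c["origin"])
def ray(n,u,v,I=None):
    c,M,o=I or info(n)
    k=c.get("distortion",None)
    d=np.array([(u-c["cx"])/c["fx"],-(v-c["cy"])/c["fy"],-1.])
    return o,M@d
def atz(n,u,v,z,I=None):
    o,d=ray(n,u,v,I); return o+d*(z-o[2])/d[2]
def proj(n,p,I=None):
    c,M,o=I or info(n); q=M.T@(np.array(p)-o)
    return c["cx"]+c["fx"]*q[0]/-q[2], c["cy"]-c["fy"]*q[1]/-q[2]
def tri(n1,p1,n2,p2):
    o1,d1=ray(n1,*p1);o2,d2=ray(n2,*p2)
    s=np.linalg.lstsq(np.c_[d1,-d2],o2-o1,rcond=None)[0]
    a=o1+s[0]*d1;b=o2+s[1]*d2
    return (a+b)/2,np.linalg.norm(a-b)
def save(n,f,crop=None,k=1):
    im=r.camera(n)[:,:,::-1]
    if crop: x0,y0,x1,y1=crop; im=im[y0:y1,x0:x1]
    cv2.imwrite("pics/"+f,cv2.resize(im,None,fx=k,fy=k,interpolation=cv2.INTER_CUBIC))
E
python3 - <<'E'
from h import *
for n in("top","side","wrist"): print(r.camera_info(n))
s=r.read_state();print(s["ee_pos"],s["eef_rot"],s["time"])
save("top","t0.png",k=1.25); save("side","s0.png",k=1.25)
E
```

```text
{'fx': 497.25959110314875, 'fy': 497.25959110314875, 'cx': 320.291534003046, 'cy': 206.17210117914095, 'origin': array([0.36214078, 0.01754217, 1.16076098]), 'attitude': array([-0.04819851,  0.06434468,  0.71402004, -0.69549411])}
{'fx': 430.1739100708701, 'fy': 430.1739100708701, 'cx': 317.054845233364, 'cy': 198.90349216684896, 'origin': array([0.48038779, 0.73893284, 0.57436952]), 'attitude': array([-0.02337402,  0.47817634,  0.87636594, -0.05276156])}
{'fx': 358.64422312051096, 'fy': 358.64422312051096, 'cx': 314.69433216173445, 'cy': 205.92830560401896, 'origin': array([0.06094647, 0.62706549, 0.38445761]), 'attitude': array([-0.12000463, -0.09446881,  0.61382299,  0.77452945])}
[0.14287783 0.60803883 0.22174059] [ 1.15128776e-01  9.93350308e-01 -7.26482477e-04 -5.72013469e-05] 0.0
```

View pics/t0.png

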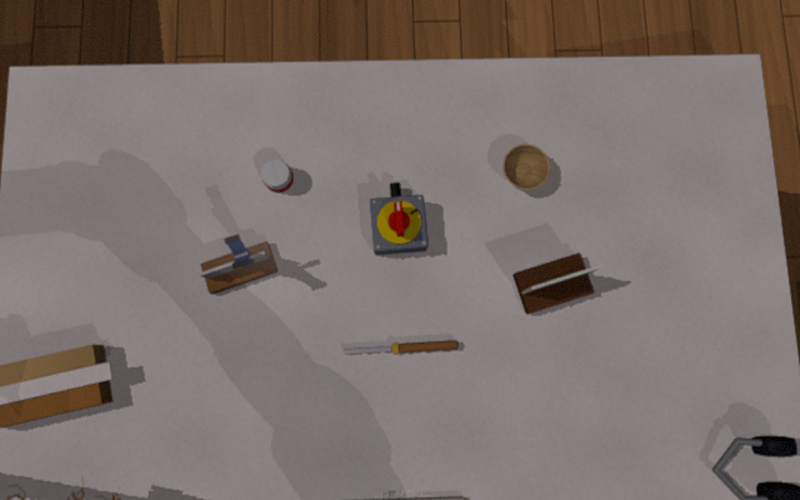

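View pics/s0.png

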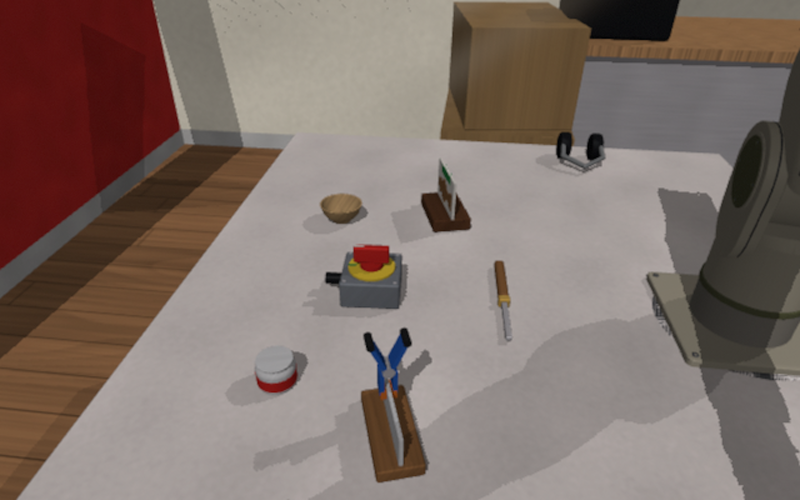

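The top view shows the clip at about (240,250), the isolator at (400,220) and the card at (558,282). In the side view they are at (388,365), (370,265) and (447,190). I'll enlarge these.

```bash
python3 - <<'E'
from h import *
t=r.camera("top")[:,:,::-1]; s=r.camera("side")[:,:,::-1]
# each tile 66x50 -> x4 = 264x200 ; 
def c(im,x,y,w=66,h=74,k=4): return cv2.resize(im[y:y+h,x:x+w],None,fx=k,fy=k,interpolation=cv2.INTER_CUBIC)
row1=np.hstack([c(t,158,170),c(t,290,140),c(t,410,185)])
row2=np.hstack([c(s,280,255),c(s,263,185),c(s,325,120)])
cv2.imwrite("pics/m0.png",np.vstack([row1,row2]))
print(atz("top",320,176,.093),atz("top",192,200,.1),atz("top",447,225,.11))
E
```

```text
[ 0.60054239 -0.01056696  0.093     ] [0.55255347 0.26676151 0.1       ] [ 0.48323872 -0.27879033  0.11      ]
```

View pics/m0.png

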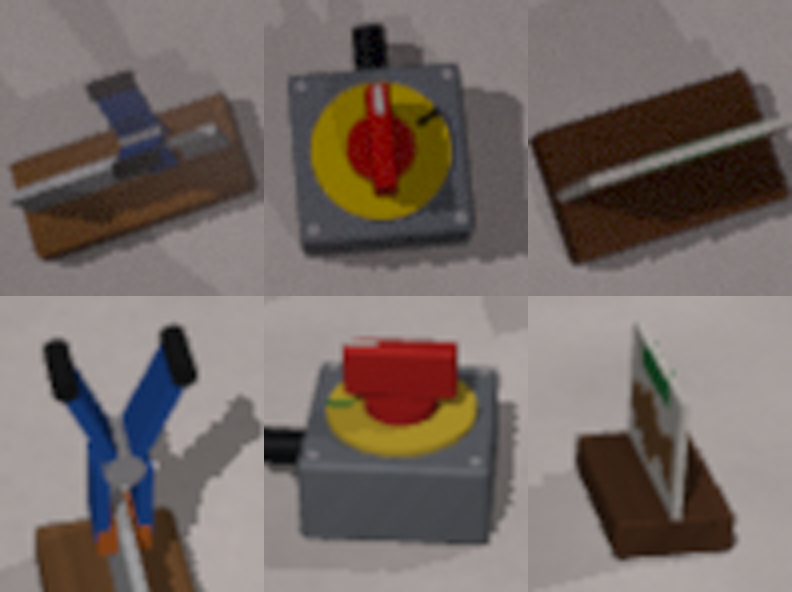

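```bash
python3 - <<'E'
from h import *
np.set_printoptions(precision=4,suppress=True)
print("nadir",proj("top",[.36214,.01754,0.0001]))
def T(x,y): return (290+(x-264)/4,140+y/4)
a=atz("top",*T(377,86),.093);b=atz("top",*T(386,192),.093)
print("bar",a,b,(a+b)/2,np.degrees(np.arctan2(*(a-b)[[1,0]])))
S=lambda x,y:(263+(x-264)/4,185+(y-296)/4)
a2=atz("side",*S(345,346),.093);b2=atz("side",*S(457,344),.093);print("bar side (far edge top)",a2,b2,(a2+b2)/2)
C=lambda x,y:(158+x/4,170+y/4); D=lambda x,y:(280+x/4,255+(y-296)/4)
print("rolls",tri("top",C(110,86),"side",D(60,370)),tri("top",C(138,162),"side",D(178,355)))
print("rail ends top",atz("top",*C(12,203),.065),atz("top",*C(215,130),.065))
K=lambda x,y:(410+(x-528)/4,185+y/4);L=lambda x,y:(325+(x-528)/4,120+(y-296)/4)
P=[tri("top",K(562,196),"side",L(688,408)),tri("top",K(798,120),"side",L(637,325))]
print("card",P)
for k in [(562,196),(595,184),(798,120)]: print(atz("top",*K(*k),.11))
s=r.read_state();print(R.from_quat(s["eef_rot"]).as_matrix(),s["time"])
E
```

```text
nadir (np.float64(309.8778685307141), np.float64(286.23702639950756))
bar [ 0.6334 -0.0076  0.093 ] [ 0.5737 -0.0109  0.093 ] [ 0.6035 -0.0093  0.093 ] 3.1616908936131725
bar side (far edge top) [ 0.6318 -0.      0.093 ] [ 0.5745 -0.0095  0.093 ] [ 0.6031 -0.0048  0.093 ]
rolls (array([0.5635, 0.2715, 0.138 ]), np.float64(0.0010283742773196391)) (array([0.5222, 0.2568, 0.1371]), np.float64(0.003056661597003297))
rail ends top [0.514  0.3424 0.065 ] [0.5521 0.2312 0.065 ]
card [(array([ 0.4671, -0.2161,  0.1122]), np.float64(0.0035949979668500813)), (array([ 0.5046, -0.3468,  0.1085]), np.float64(0.002395576352537563))]
[ 0.4655 -0.2164  0.11  ]
[ 0.4715 -0.2345  0.11  ]
[ 0.5032 -0.3462  0.11  ]
[[-0.9735  0.2287 -0.0002]
 [ 0.2287  0.9735 -0.0009]
 [-0.     -0.0009 -1.    ]] 0.2
```

Call:
{"op": "arm_command", "data": {
  "moves": [-2.45,-2.06,0,0,-2.45,-2.06,0,0,-2.45,-2.06,0,0,-2.45,-2.06,0,0,-2.45,-2.06,0,0,-2.45,-2.06,0,0,-2.45,-2.06,0,0,-2.45,-2.06,0,0,-2.45,-2.06,0,0,-2.45,-2.06,0,0,-2.45,-2.06,0,0,-2.45,-2.06,0,0],
  "fingers": 100
}}

```text
time: 1.2
ee_pos: [0.3733, 0.2991, 0.2226]
eef_rot: [0.115, 0.993, 0.0, -0.0]
ft_force: [0.7, 0.3, 1.0]
width: 0.0874
grip_force: 0.0
```

Call:
{"op": "arm_command", "data": {
  "moves": [-2.45,-2.06,0,0,-2.45,-2.06,0,0,-2.45,-2.06,0,0,-2.45,-2.06,0,0,-2.45,-2.06,0,0,-2.45,-2.06,0,0,-2.45,-2.06,0,0,-2.45,-2.06,0,0,-2.45,-2.06,0,0,-2.45,-2.06,0,0,-2.45,-2.06,0,0,-2.45,-2.06,0,0]
}}

```text
time: 2.2
ee_pos: [0.603, -0.0086, 0.2224]
eef_rot: [0.115, 0.993, 0.0, -0.0]
ft_force: [0.7, 0.8, 0.1]
width: 0.0868
grip_force: 0.0
```

Call:
{"op": "arm_command", "data": {
  "moves": [0,0,0,-6,0,0,0,-6,0,0,0,-5,0,0,0,0,0,0,0,0]
}}

```text
time: 2.62
ee_pos: [0.6022, -0.0073, 0.2224]
eef_rot: [-0.032, 1.0, 0.0, -0.0]
ft_force: [0.5, 0.1, -0.2]
width: 0.0869
grip_force: 0.0
```

```bash
cat > st.py <<'E'
from h import *
np.set_printoptions(precision=4,suppress=True)
s=r.read_state();M=R.from_quat(s["eef_rot"]).as_matrix()
print(s["time"],s["ee_pos"],"\n",M,s["width"],s["grip_force"],s["ft_force"],s["joint_positions"])
def to(p): # tool-axis cm to world point
    return M.T@(np.array(p)-s["ee_pos"])*100
E
python3 - <<'E'
from st import *
print(to([.6033,-.008,.068])); save("wrist","w1.png",k=1.25)
E
```

```text
2.6167 [ 0.6022 -0.0073  0.2224] 
 [[-0.998  -0.0631 -0.0003]
 [-0.0631  0.998   0.0002]
 [ 0.0002  0.0002 -1.    ]] 0.08694678536421323 0.0 [ 0.5339  0.1207 -0.2298] [-0.4643  0.297   0.4969  1.5498 -0.1443  1.3317  1.6824]
[-0.1112 -0.0799 15.4383]
```

View pics/w1.png

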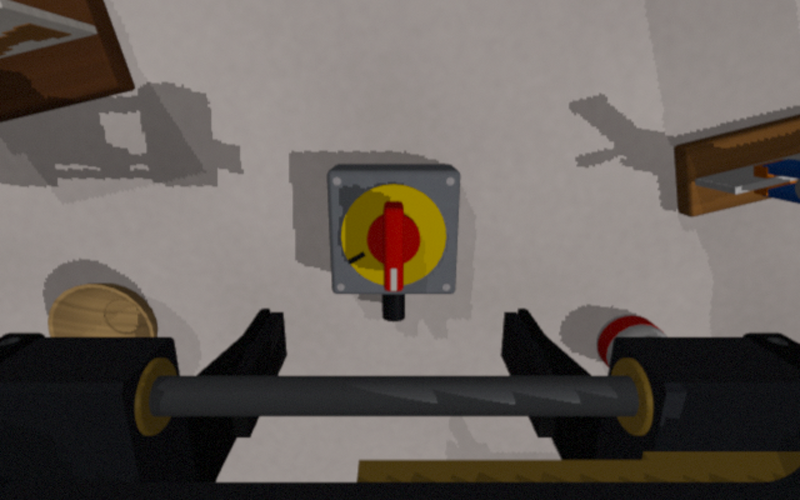

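The bar spans (394,203) to (394,290), upright in the wrist image and midway between the fingertips (285 and 503). The alignment is good, so I'll compute x and descend.

```bash
python3 - <<'E'
from st import *
a=atz("wrist",394/1.25,204/1.25,.093);b=atz("wrist",394/1.25,290/1.25,.093);print(a,b,(a+b)/2)
E
```

```text
2.6667 [ 0.6022 -0.0073  0.2224] 
 [[-0.998  -0.0627 -0.0002]
 [-0.0627  0.998   0.0001]
 [ 0.0001  0.0002 -1.    ]] 0.08721132874244661 0.0 [-0.7248  0.3085 -0.0057] [-0.4646  0.2969  0.4972  1.5498 -0.1443  1.3317  1.682 ]
[ 0.5736 -0.0087  0.093 ] [ 0.6343 -0.0049  0.093 ] [ 0.604  -0.0068  0.093 ]
```

Call:
{"op": "arm_command", "data": {
  "moves": [-0.15,0,2.5,0,0,0,2.5,0,0,0,2.5,0,0,0,2.5,0,0,0,2.5,0,0,0,1.5,0,0,0,0.9,0,0,0,0.5,0],
  "fingers": 60
}}

```text
time: 3.33
ee_pos: [0.6033, -0.0071, 0.0675]
eef_rot: [-0.032, 0.999, -0.0, -0.001]
ft_force: [-0.2, 0.3, 0.5]
width: 0.0531
grip_force: 0.0
```

Call:
{"op": "arm_command", "data": {
  "moves": [0,0,0,0,0,0,0,0,0,0,0,0,0,0,0,0,0,0,0,0,0,0,0,0,0,0,0,0,0,0,0,0],
  "fingers": 0,
  "squeeze": 20
}}

```text
time: 4.0
ee_pos: [0.6039, -0.0074, 0.0688]
eef_rot: [-0.033, 0.999, 0.0, 0.0]
ft_force: [-0.3, -0.6, 2.1]
width: 0.0138
grip_force: 20.0
```

Call:
{"op": "arm_command", "data": {
  "moves": [0,0,0,6,0,0,0,6,0,0,0,6,0,0,0,6,0,0,0,6,0,0,0,6,0,0,0,6,0,0,0,6,0,0,0,6,0,0,0,6,0,0,0,0,0,0,0,0]
}}

```text
time: 5.0
ee_pos: [0.6052, -0.0049, 0.0689]
eef_rot: [0.471, 0.882, 0.002, 0.001]
ft_force: [5.9, 6.2, -1.3]
width: 0.0137
grip_force: 20.0
```

Call:
{"op": "arm_command", "data": {
  "moves": [0,0,0,0,0,0,0,0,0,0,0,0,0,0,0,0,0,0,-2.5,0,0,0,-3,0,0,0,-3,0,0,0,-3,0,0,0,-3,0,0,0,-3,0],
  "fingers": 70
}}

```text
time: 5.83
ee_pos: [0.6034, -0.0077, 0.245]
eef_rot: [0.472, 0.882, -0.0, -0.0]
ft_force: [0.5, -0.8, -0.1]
width: 0.06
grip_force: 0.0
```

```bash
python3 - <<'E'
from st import *
im=r.camera("top");c=im[140:214,290:356]
m=((c[...,0]>130)&(c[...,1]<60)).astype(np.uint8)
pts=np.argwhere(m)[:,::-1].astype(np.float32);print(len(pts),cv2.minAreaRect(pts))
q=np.array([atz("top",290+u,140+v,.093)[:2] for u,v in pts]);w,v=np.linalg.eigh(np.cov(q.T));print(q.mean(0),w,np.degrees(np.arctan2(v[1,1],v[0,1])))
# plan: clip
print(to([.5428,.2642,.24]))
save("wrist","w2.png",k=1.0)
E
```

```text
5.8333 [ 0.6034 -0.0077  0.245 ] 
 [[-0.5553  0.8316 -0.0002]
 [ 0.8316  0.5553  0.0001]
 [ 0.0002 -0.0001 -1.    ]] 0.05996267703408962 0.0 [ 0.5316 -0.8498 -0.1401] [-0.6482  0.3229  0.7431  1.5221 -0.2204  1.3826  0.6992]
0 ((0.0, 0.0), (0.0, 0.0), 0.0)
  avg = a.mean(axis, **keepdims_kw)
  ret = um.true_divide(
<stdin>:5: RuntimeWarning: Degrees of freedom <= 0 for slice
  c *= np.true_divide(1, fact)
  c *= np.true_divide(1, fact)
Traceback (most recent call last):
ValueError: not enough values to unpack (expected 2, got 0)

During handling of the above exception, another exception occurred:

Traceback (most recent call last):
numpy.linalg.LinAlgError: 0-dimensional array given. Array must be at least two-dimensional
```

```bash
python3 - <<'E'
from st import *
im=r.camera("wrist").astype(int);m=(im[...,0]>110)&(im[...,1]<50)&(im[...,2]<60)
n,l,S,c=cv2.connectedComponentsWithStats(m.astype(np.uint8));print(S[1:][S[1:,4]>50],c[1:][S[1:,4]>50])
print(to([.5428,.2642,.245]))
cv2.imwrite("pics/w2.png",im[:,:,::-1].astype(np.uint8))
E
```

```text
5.8833 [ 0.6057 -0.008   0.2511] 
 [[-0.5553  0.8316  0.0072]
 [ 0.8316  0.5553  0.0011]
 [-0.003   0.0066 -1.    ]] 0.060717859234947116 0.0 [0.9416 0.148  4.8211] [-0.6484  0.319   0.7448  1.5135 -0.2196  1.387   0.6986]
[[ 309  155   26   61 1004]] [[319.6434 180.6484]]
[26.1285  9.8841  0.6007]
```

View pics/w2.png

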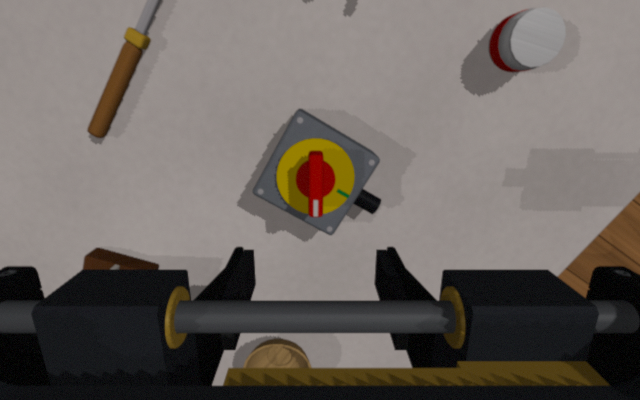

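The bar is upright in the turned tool frame and covers the black mark, so the isolator is off. Next is the clip.

Call:
{"op": "arm_command", "data": {
  "moves": [3.26,1.23,0,0,3.26,1.23,0,0,3.26,1.23,0,0,3.26,1.23,0,0,3.26,1.23,0,0,3.26,1.23,0,0,3.26,1.23,0,0,3.26,1.23,0,0,0,0,0,7,0,0,0,7,0,0,0,0,0,0,0,0],
  "fingers": 100
}}

```text
time: 6.93
ee_pos: [0.5405, 0.2637, 0.2431]
eef_rot: [0.574, 0.819, -0.0, -0.0]
ft_force: [0.2, 0.7, 0.2]
width: 0.0868
grip_force: 0.0
```

```bash
python3 - <<'E'
from st import *
print(to([.5428,.2642,.245]))
save("wrist","w3.png",(200,80,440,260),3.3)
I=info("wrist");print(I[0]); 
for p in [[.5635,.2715,.14],[.5222,.2568,.14],[.5428,.2642,.095]]: print(proj("wrist",p,I))
E
```

```text
6.9333 [0.5405 0.2637 0.2431] 
 [[-0.3413  0.9399 -0.0004]
 [ 0.9399  0.3413 -0.0006]
 [-0.0004 -0.0006 -1.    ]] 0.08681935246311008 0.0 [0.2415 0.746  0.1743] [-1.0517  0.3034  0.6539  1.527  -0.186   1.375  -0.0352]
[-0.0354  0.2294 -0.1909]
{'fx': 358.64422312051096, 'fy': 358.64422312051096, 'cx': 314.69433216173445, 'cy': 205.92830560401896, 'origin': array([0.5112, 0.3416, 0.4059]), 'attitude': array([-0.1501, -0.0267,  0.1714,  0.9733])}
(np.float64(346.8829688624596), np.float64(205.57609430672244))
(np.float64(290.481678860267), np.float64(205.2198019997662))
(np.float64(318.0928568574623), np.float64(190.28301837534028))
```

View pics/w3.png

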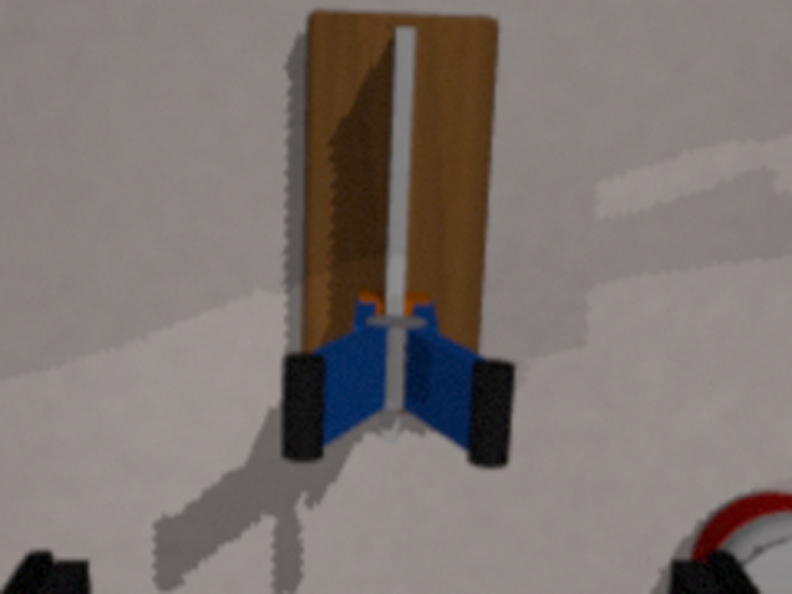

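```bash
python3 - <<'E'
from st import *
P=lambda x,y:(200+x/3.3,80+y/3.3)
a=atz("wrist",*P(304,407),.143);b=atz("wrist",*P(491,414),.143);m=(a+b)/2
print(a,b,m,np.degrees(np.arctan2(*(b-a)[[1,0]])),np.linalg.norm(a-b)); m[2]=.125
print(to(m))
E
```

```text
6.9833 [0.5406 0.2636 0.2432] 
 [[-0.3416  0.9398 -0.0003]
 [ 0.9398  0.3416 -0.0003]
 [-0.0002 -0.0004 -1.    ]] 0.08708190189360367 0.0 [-0.1867 -0.8755 -0.1899] [-1.0513  0.3032  0.6537  1.5269 -0.186   1.375  -0.0347]
[0.5228 0.2596 0.143 ] [0.5643 0.2729 0.143 ] [0.5435 0.2663 0.143 ] 17.727149520369593 0.04354931767379194
[ 0.1505  0.3644 11.8222]
```

Call:
{"op": "arm_command", "data": {
  "moves": [0.1,0.35,0,2,0,0,2,0,0,0,2,0,0,0,2,0,0,0,2,0,0,0,2,0,0,0,1.2,0,0,0,0.6,0,0,0,0,0]
}}

```text
time: 7.73
ee_pos: [0.5431, 0.2658, 0.1246]
eef_rot: [0.589, 0.808, -0.001, -0.0]
ft_force: [-1.2, 0.4, 0.2]
width: 0.087
grip_force: 0.0
```

Call:
{"op": "arm_command", "data": {
  "moves": [0,0,0,0,0,0,0,0,0,0,0,0,0,0,0,0,0,0,0,0,0,0,0,0,0,0,0,0,0,0,0,0,0,0,0,0,0,0,0,0],
  "fingers": 0,
  "squeeze": 28
}}

```text
time: 8.57
ee_pos: [0.5434, 0.2663, 0.1255]
eef_rot: [0.589, 0.808, -0.0, -0.0]
ft_force: [-0.5, 0.9, -1.2]
width: 0.0285
grip_force: 10.9
```

```bash
python3 - <<'E'
from st import *
save("side","s1.png",(250,200,400,320),5)
E
```

```text
8.5667 [0.5434 0.2663 0.1255] 
 [[-0.3053  0.9522 -0.0002]
 [ 0.9522  0.3053 -0.    ]
 [ 0.     -0.0002 -1.    ]] 0.028493472069828166 10.91201975941658 [-0.472   0.9307 -1.1886] [-1.0256  0.4059  0.625   1.6647 -0.2555  1.154  -0.0245]
```

View pics/s1.png

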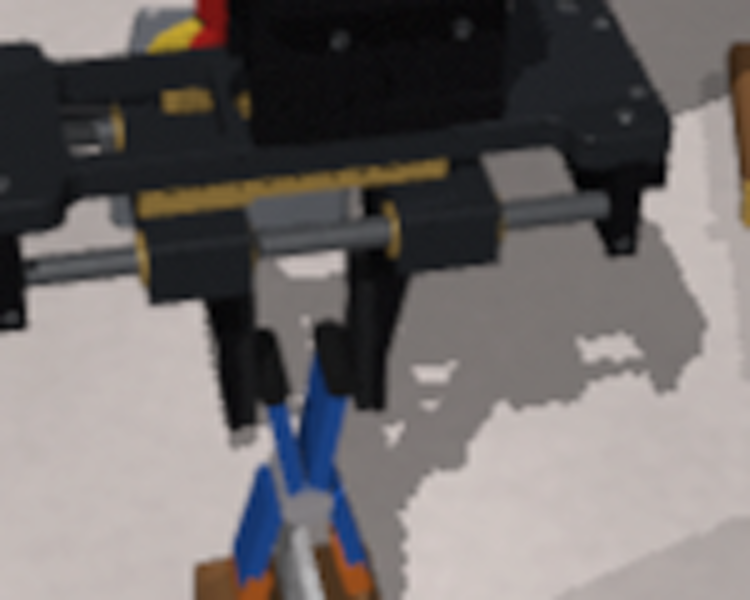

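The jaws are open astride the fin and both rolls sit squarely between the pads. I'll lift.

Call:
{"op": "arm_command", "data": {
  "moves": [0,0,0,0,0,0,0,0,0,0,0,0,0,0,-0.5,0,0,0,-1,0,0,0,-1.5,0,0,0,-1.5,0,0,0,-1.5,0,0,0,-1.5,0,0,0,-1.5,0,0,0,-1.5,0,0,0,-1,0]
}}

```text
time: 9.62
ee_pos: [0.5441, 0.2664, 0.2431]
eef_rot: [0.589, 0.808, 0.001, 0.0]
ft_force: [0.4, -0.2, -0.6]
width: 0.026
grip_force: 28.0
```

```bash
python3 - <<'E'
from st import *
print(to([.485,-.281,.24]))
E
```

```text
9.6167 [0.5441 0.2664 0.2431] 
 [[-0.3051  0.9523  0.0019]
 [ 0.9523  0.305   0.0015]
 [ 0.0008  0.0023 -1.    ]] 0.026010766007791966 27.997713088989258 [ 0.3952 -0.1892 -0.6496] [-1.0527  0.3128  0.6592  1.5181 -0.194   1.3745 -0.0695]
[-50.3299 -22.3248   0.2205]
```

Call:
{"op": "arm_command", "data": {
  "moves": [-1,-0.5,0,0,-2.1,-0.93,0,0,-2.1,-0.93,0,0,-2.1,-0.93,0,0,-2.1,-0.93,0,0,-2.1,-0.93,0,0,-2.1,-0.93,0,0,-2.1,-0.93,0,0,-2.1,-0.93,0,0,-2.1,-0.93,0,0,-2.1,-0.93,0,0,-2.1,-0.93,0,0]
}}

```text
time: 10.62
ee_pos: [0.5139, 0.0021, 0.2399]
eef_rot: [0.59, 0.808, -0.0, -0.0]
ft_force: [1.0, 0.0, -1.4]
width: 0.0262
grip_force: 28.0
```

Call:
{"op": "arm_command", "data": {
  "moves": [-2.1,-0.93,0,0,-2.1,-0.93,0,0,-2.1,-0.93,0,0,-2.1,-0.93,0,0,-2.1,-0.93,0,0,-2.1,-0.93,0,0,-2.1,-0.93,0,0,-2.1,-0.93,0,0,-2.1,-0.93,0,0,-2.1,-0.93,0,0,-2.1,-0.93,0,0,-1,-0.6,0,0]
}}

```text
time: 11.62
ee_pos: [0.4834, -0.2617, 0.24]
eef_rot: [0.591, 0.807, -0.0, -0.0]
ft_force: [-0.7, -0.7, 0.3]
width: 0.0261
grip_force: 28.0
```

Call:
{"op": "arm_command", "data": {
  "moves": [-1,-0.4,0,0,0,0,0,0,0,0,0,0,0,0,0,0]
}}

```text
time: 11.95
ee_pos: [0.4844, -0.2685, 0.2402]
eef_rot: [0.589, 0.808, 0.0, -0.0]
ft_force: [0.1, 0.0, 0.1]
width: 0.0261
grip_force: 28.0
```

```bash
python3 - <<'E'
from st import *
print(to([.485,-.281,.24]))
I=info("wrist")
for p in [[.467,-.2162,.11],[.504,-.3465,.11],[.485,-.281,.11]]: print(proj("wrist",p,I))
save("wrist","w4.png",(200,80,440,260),3.3)
E
```

```text
11.95 [ 0.4844 -0.2685  0.2402] 
 [[-0.3057  0.9521 -0.0004]
 [ 0.9521  0.3057  0.0007]
 [ 0.0008 -0.0002 -1.    ]] 0.026053243742618526 27.997815907001495 [0.1273 0.0408 0.1083] [-0.4359  0.238   1.0131  1.6675 -0.2068  1.3518  0.9206]
[-1.2065 -0.3245  0.0142]
(np.float64(314.96172383423175), np.float64(129.58057168246535))
(np.float64(309.8897764827995), np.float64(280.0289857437477))
(np.float64(311.82762154317464), np.float64(209.227347339597))
```

View pics/w4.png

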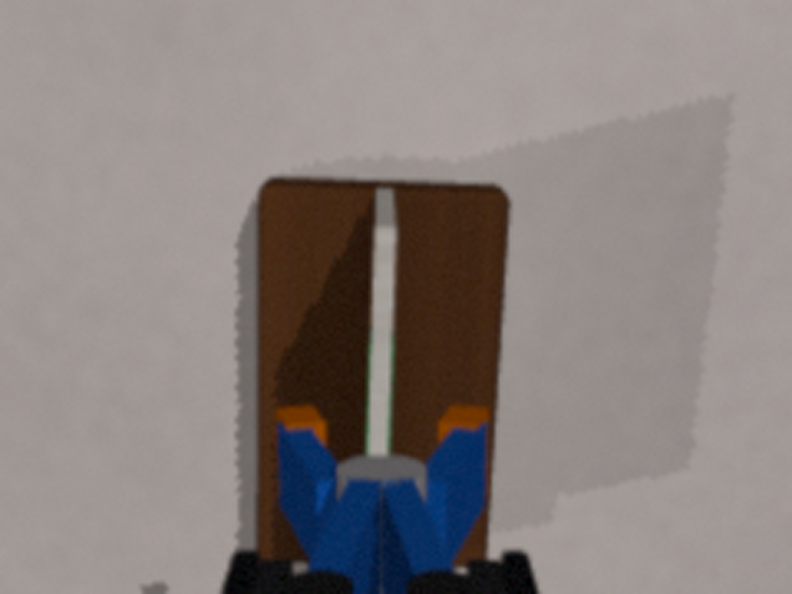

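```bash
python3 - <<'E'
from st import *
P=lambda x,y:(200+x/3.3,80+y/3.3)
e=atz("wrist",*P(385,228),.11);b=atz("wrist",*P(382,342),.11);c=atz("wrist",*P(378.5,455),.11)
d=(c-e)/np.linalg.norm(c-e)
print(e,b,c,"normal ang",np.degrees(np.arctan2(d[0],-d[1])))
for m in(e+.065*d,b+.035*d): print(m,to(m))
# clip: jaw tips inner (orange): left inner 327, right inner 438 
I=info("wrist"); print([proj("wrist",s["ee_pos"]+M@np.array([0,y,.075]),I) for y in(-.0145,.0145)],P(327,420),P(440,420))
E
```

```text
12.0 [ 0.4846 -0.2683  0.2402] 
 [[-0.3063  0.9519 -0.0002]
 [ 0.9519  0.3063  0.0008]
 [ 0.0008 -0.     -1.    ]] 0.025986363353967857 27.997822165489197 [ 0.401   0.3865 -1.5484] [-0.4363  0.238   1.013   1.6673 -0.2069  1.3518  0.9207]
[ 0.4734 -0.2304  0.11  ] [ 0.4816 -0.2582  0.11  ] [ 0.49   -0.2875  0.11  ] normal ang 16.296309865704128
[ 0.4916 -0.2928  0.11  ] [-2.5587 -0.0889 13.0211]
[ 0.4914 -0.2918  0.11  ] [-2.4578 -0.0795 13.0212]
[(np.float64(295.1816200916234), np.float64(217.0829764934635)), (np.float64(336.49406162779735), np.float64(217.0746250462966))] (299.0909090909091, 207.27272727272728) (333.33333333333337, 207.27272727272728)
```

Call:
{"op": "arm_command", "data": {
  "moves": [-0.8,-0.03,0,1.5,-0.8,0,0,0,-0.9,-0.03,0,0,0,0,0,0,0,0,0,0,0,0,0,0]
}}

```text
time: 12.5
ee_pos: [0.4912, -0.2933, 0.2403]
eef_rot: [0.6, 0.8, -0.0, -0.0]
ft_force: [0.5, -0.0, -1.0]
width: 0.0258
grip_force: 28.0
```

```bash
python3 - <<'E'
from st import *
print(to([.4915,-.2923,.17]))
save("wrist","w5.png",(220,80,420,260),3.3)
E
```

```text
12.5 [ 0.4912 -0.2933  0.2403] 
 [[-0.2799  0.96   -0.0004]
 [ 0.96    0.2799  0.    ]
 [ 0.0001 -0.0004 -1.    ]] 0.025812262302967497 27.99774795770645 [ 0.5213 -0.028  -1.0196] [-0.364   0.3006  1.0105  1.6207 -0.2589  1.3649  0.9635]
[0.0862 0.06   7.034 ]
```

View pics/w5.png

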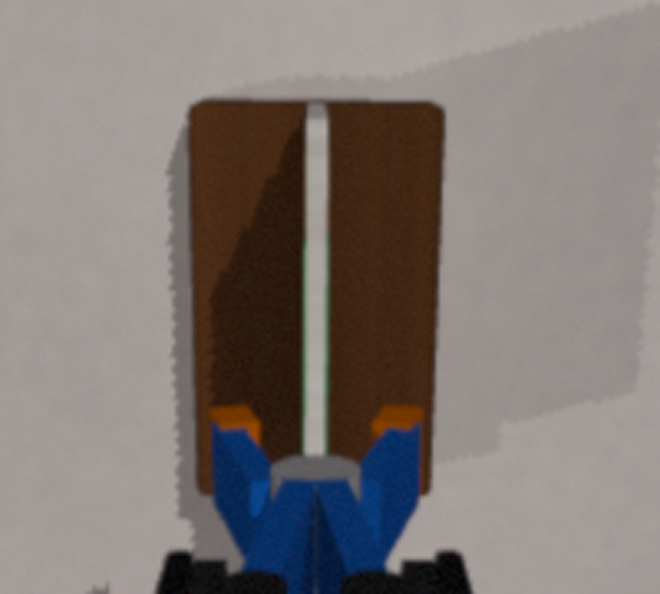

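The card edge at column 316 sits midway between the jaws (262 and 373) and is parallel to the image, so I'll descend.

Call:
{"op": "arm_command", "data": {
  "moves": [0.1,0.05,1,0,0,0,1,0,0,0,1,0,0,0,0.8,0,0,0,0.8,0,0,0,0.8,0,0,0,0.6,0,0,0,0.6,0,0,0,0.4,0,0,0,0,0,0,0,0,0,0,0,0,0]
}}

```text
time: 13.55
ee_pos: [0.4916, -0.2924, 0.1708]
eef_rot: [0.6, 0.8, 0.0, 0.0]
ft_force: [-0.0, 0.4, -0.0]
width: 0.026
grip_force: 28.0
```

```bash
python3 - <<'E'
from st import *
a=r.camera("side")[110:190,310:410]; w=r.camera("wrist")[80:240,220:420]
cv2.imwrite("pics/f.png",np.hstack([cv2.resize(a,(400,320),interpolation=2),cv2.resize(w,(400,320),interpolation=2)])[:,:,::-1])
E
```

```text
13.55 [ 0.4916 -0.2924  0.1708] 
 [[-0.2802  0.9599  0.0005]
 [ 0.9599  0.2802 -0.0002]
 [-0.0003  0.0004 -1.    ]] 0.02596464066213176 27.997696101665497 [-0.0257  0.3893 -0.0384] [-0.3328  0.3608  0.9763  1.7156 -0.3153  1.2332  1.0037]
```

View pics/f.png

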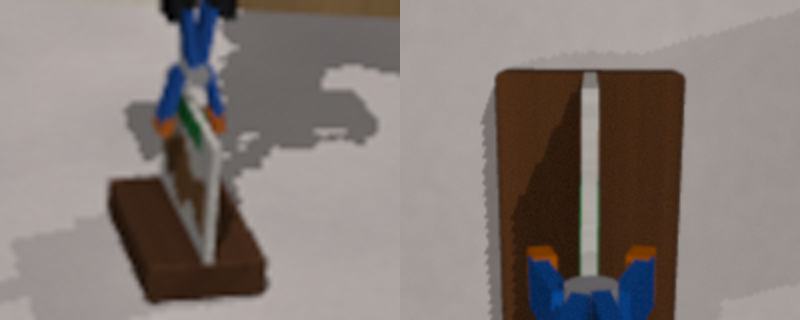

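```bash
python3 - <<'E'
from st import *
for d in(.065,.075):
  print(d,[proj("side",s["ee_pos"]+M@np.array([0,y,d])) for y in(-.0185,.0185)])
print((310+166/4,110+137/4),(310+219/4,110+132/4))
E
```

```text
13.65 [ 0.4917 -0.2923  0.1709] 
 [[-0.2802  0.9599  0.0006]
 [ 0.9599  0.2802 -0.0001]
 [-0.0003  0.0006 -1.    ]] 0.02628261921874278 27.99780249595642 [-0.6426  0.1773 -1.    ] [-0.3329  0.3607  0.9763  1.7156 -0.3154  1.2332  1.0037]
0.065 [(np.float64(363.5524059909442), np.float64(136.47042985548924)), (np.float64(349.6934377470792), np.float64(137.34827926053558))]
0.075 [(np.float64(363.28978163185036), np.float64(139.98591050035157)), (np.float64(349.4966195189945), np.float64(140.87656409818155))]
(351.5, 144.25) (364.75, 143.0)
```

The tips appear at or below the expected height, about 15 mm or more under the card top. They are centred, with no contact force, so I'll hand in.

```bash
python3 -c "
from bench import r
print(r.close_job())"
```

```text
the job is handed in; nothing more can be done
None
```

The isolator is switched off, and the clip is held wide open astride the card's green band, apparently touching neither side. The job was handed in at about 13.7 s; the hand-in call gave no verdict.

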